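Load the long cell into the sugar-display turntable

ROBOT

A 7-joint arm with a two-finger parallel gripper is mounted at the origin on the work surface. World frame = base frame: x ahead of the robot, y to its left, z up, the work surface at z = 0. Lengths are in m, angles in rad, forces in N, time in s.
With the tool pointing down it reaches from about 0.425 to 0.875 m from the base axis. Payload 8.4 kg.
Tool frame: the origin (TCP) lies at the very end of the fingers, on their centre line; the grasp point (between the pads) lies 19 mm behind it; x points along the fingers, y is the direction in which the jaws open and shut, and the axes are right-handed (so a half turn about x gives the same grasp; the last joint's range is limited). The gripper opens to 87 mm and grips with 3 to 60 N. Pads are 19 mm wide; open, the fingers measure 117 mm over their backs; the gripper's body (75 mm by 190 mm) begins 51 mm behind the grasp point.
Start: joints at [1.078, 0.333, 0.04, 1.465, -0.013, 1.343, -0.059], TCP at [0.249, -0.6, 0.223] pointing down, gripper open.
Joint ranges: [-2.58, 2.58], [-0.38, 2.09], [-1.3, 1.39], [0.25, 2.4], [-1.5, 4.64], [0.08, 2.09], [-2.65, 2.65]. Speed limits (rad/s): [2.22, 2.22, 2.79, 2.79, 3.14, 3.14, 3.14].

INTERFACE

Orientations are given as a rotation vector (axis times angle).
In Python, from bench import monitor, viewer, hand_in, finder gives the robot as it stands.
- The arm moves only by the tool move_arm, never from a script. Its argument "deltas" is a list of rows, each a list of 7 numbers: the shift along the tool's x, y, z as a fraction of full scale, then the turn, a rotation vector about the tool's x, y, z as a fraction of full scale, then the gripper's target within -1 to 1 (fully open at 1, half-way at 0, shut at -1). A call has exactly 8 rows; each row shifts and turns the commanded pose from where the row before left it, along the tool's axes as they then stand; what a row does not reach is not made up. Full scale, the value 1, is 0.02 m for a shift and 0.12 rad for a turn. A row lasts 1/10 s, in which the tool goes at most 50 mm and 8.59 degrees, less where a joint would pass 70% of its speed; a pose out of reach is approached as far as the arm can. A call with a number of a shift or a turn outside -1 to 1 is refused whole. A call with a gripper value outside its range is refused whole. The fingers move at their own pace and stop on an object; "newtons" is the grip in N (left out, the last holds). Time passes only in rows, so rows that do not move let the fingers close, or fill a call up. It gives the time, the measured TCP pose, the force and the opening at its end, in the units of the state.
- monitor.sense(): the state, without advancing time (a new reading comes with each control period).
- viewer.snapshot(name): name is "scene" or "top" or "wrist"; returns a dict with "color" (420x560x3 uint8, red, green, blue), "K" (3x3 intrinsics, pixels), "xyz" and "attitude" of the camera in the world. Camera axes: x right, y up, looking along -z (the intrinsics and any distortion apply to the point x, -y, -z); pixel columns grow to the right and rows downward; lengths in m; the calibration is good to about 2 mm. A picture is of the moment at which its call begins. There is no depth.
- hand_in(): hands the job in, once; it reports no verdict.
Trained networks look in the newest picture that a camera, given by its name, has taken for a name from the list of things; names that differ only in an ending like _2 or _b are one class to them, and where a whole thing is asked for, a point or a joint stands for the part that bears it (a point fixed in the world has none). Each returns a list of dicts, best first, with "p" (0 to 1); they miss things now and then, are a little off and sometimes report something else, mostly with a low value. They report only what shows in the picture. A call takes as long as a camera call. They do not tell look-alikes from the thing itself.
- finder.boxes_of(camera, query): "location" ([x, y, z] in m, in the coordinates of the camera as it stood for that picture, good to about 4 mm: the middle of the surface that is visible of it).
- finder.spot_point(camera, query): "location" ([x, y, z] in m, in the coordinates of the camera as it stood for that picture, good to about 4 mm: a listed point, or the origin of a listed thing).
The state is a dict: "clock": time; "joint_pos": joint angles; "qvel": joint speeds; "joint_torque": joint torques, N m; "tool_pos": TCP position; "ee_rot": TCP orientation; "force": force on the tool from outside, world axes, zero at the start; "moment": the same for the moment, N m; "grip_width": finger opening in m.
Only numpy, scipy, OpenCV 4.12 (cv2) and the standard library are available. Lean on these libraries where they do the work, as an engineer would, in place of code of your own. Each camera call takes 0.05 s, during which the arm holds its last target. There are 200 camera calls.

TASK

Put the long battery cell into the open battery cradle of the cordless display turntable: push its flat end against the coil spring contact until its other end clears the metal end tab, then lower it so that it lies fully home in the cradle, button end against the tab. Let go of it, and leave the short cell where it lies.

Things in the scene. Friction and masses are not known exactly. Their poses are not given: they have to be found in the camera images.
- cell_mid (a point): Middle of the long cell, on its axis: grey cylinder, 34 mm diameter, barrel 88 mm, steel ends, 0.2 kg, in a white V rest, axis 37 mm above the bench. +x runs along it to the flat end (44 mm off); the button (13 mm diameter, 3 mm proud) is at -x. It may roll about x. Grip its middle from above: saddles 29 to 39 mm either side of the middle; between them fingers have room to 8 mm above the bench.
- cell_nub (a point): Outer face of the long cell's button, on the cell's axis, 47 mm to -x of its middle; same axes as the middle.
- turntable: White display turntable, fixed. Origin on the bench under the cradle's middle; z up, +x along the cradle to the spring. Deck 20 mm high, 90 mm wide. Black V saddles (10 mm wide) at x = -36 and 32 mm hold the cell; home: cell axis at y = 0, 49 mm above the bench, cell middle at x = -3 mm. Beyond: spring housing from x = 70 mm, top 68 mm; disc 184 mm wide, centre x = 205, top 52 mm.
- spring_face (a point): Centre line of the spring contact's face, 49 mm above the bench; axes as the turntable's. An upright steel plate 22 mm wide, 40 to 80 mm above the bench, at turntable x = 34 mm when free. It slides 30 mm to +x against a coil (5 N at first, 12.5 N fully in). The cell goes down only with the plate pushed in 7 to 30 mm (best 17); let go, it shoves the cell back to the tab.
- tab_top (a point): Top middle of the inner face of the steel end tab (20 mm wide, 4 mm thick), at turntable x = -50 mm, 46 mm above the bench; axes as the turntable's. The cell's underside must be higher than this while it is pushed against the spring. Gap from tab to free spring plate 84 mm; the cell with its button is 91 mm long. At home the button's face rests on the tab.
- spare_mid (a point): Middle of the short cell, the wrong one, on its axis: same diameter and look but only 56 mm long, in its own smaller white V rest, axis 37 mm above the bench. To be left there.
Mind the look-alikes: they are no part of the job. Leave any green look-alike of the part that bears cell_mid alone.

How it is judged:
At the end, for the whole second after the job is handed in: The long cell lies at rest, released, in the cradle between tab and spring: button face within 6 mm of the tab's inner face along the cradle, within 8 mm sideways and 7 mm in height of its home place, axis within 0.12 rad of the cradle's; the short cell is within 30 mm of where it started (x of cell_nub in the frame of turntable between -0.056 and -0.044 m and y of cell_nub in the frame of turntable between -0.008 and 0.008 m and z of cell_nub in the frame of turntable between 0.042 and 0.056 m and angle between the x axis of cell_mid and the x axis of turntable, either way round below 0.12 rad and linear speed of cell below 0.02 m/s and distance of spare_mid from where it was at the start of the episode below 0.03 m); the robot touches nothing.
It fails at once if the short cell is moved from its place by more than 30 mm (distance of spare_mid from where it was at the start of the episode above 0.03 m).
It also fails if it takes over 38 s, if anything falls off the work surface, if the arm or the gripper's body presses on something with over 40 N, if the wrist force passes 120 N, or if a joint passes its speed limit or range.

## Working session

There is one attempt and no reset: what is moved stays moved. The work goes in short steps, Python scripts to look and compute and a tool call to move; the robot and the scene stay as the last step left them, time stands still between calls to the robot, and variables do not carry over. Pictures are saved under pics/ and viewed, about 8 in all and at most 12, crops included, and the job is handed in when it is done.

Besides the shell and the picture viewer there is one more tool, called after "Call:" as name(argument=value, ...) on one line, values as JSON. move_arm: Moves the arm, as the interface text tells. Its arguments: {"type":"object","properties":{"deltas":{"type":"array"},"newtons":{"type":"number"}},"required":["deltas"]}

```bash
mkdir -p pics; ls
cat > h.py <<'E'
import numpy as np, cv2
from scipy.spatial.transform import Rotation as R
from bench import monitor, viewer, hand_in, finder
def snap(c,save=None):
    s=viewer.snapshot(c)
    if save: cv2.imwrite('pics/'+save+'.png',s['color'][:,:,::-1])
    return s
def rot(a):
    a=np.array(a,float)
    return R.from_matrix(a) if a.shape==(3,3) else (R.from_quat(a) if a.size==4 else R.from_rotvec(a))
def w(s,p): return rot(s['attitude']).apply(p)+np.array(s['xyz'])
def pix(s,P):
    q=rot(s['attitude']).inv().apply(np.array(P)-s['xyz']); q=q*[1,-1,-1]
    u=np.array(s['K'])@q; return u[:2]/u[2]
def onplane(s,uv,z):
    d=np.linalg.inv(np.array(s['K']))@[uv[0],uv[1],1]; d=rot(s['attitude']).apply(d*[1,-1,-1])
    o=np.array(s['xyz']); return o+d*(z-o[2])/d[2]
E
python3 - <<'E'
from h import *
np.set_printoptions(precision=4,suppress=True)
print(monitor.sense())
for c in ['scene','top']:
    s=snap(c,c+'0'); print(c,s['xyz'],s['attitude'],s['K'])
    for q in ['cell_mid','cell_nub','turntable','spring_face','tab_top','spare_mid']:
        for d in finder.spot_point(c,q): 
            P=w(s,d['location']); print(q,round(d['p'],2),P,pix(s,P))
i=[cv2.imread('pics/%s0.png'%c) for c in('scene','top')]
E
```

```text
pics
{'clock': 0.0, 'joint_pos': array([ 1.0778,  0.3339,  0.0399,  1.4663, -0.0134,  1.3432, -0.0585]), 'qvel': array([ 0.0005,  0.0014, -0.0013, -0.0007,  0.0004,  0.0009, -0.0001]), 'joint_torque': array([  0.0006, -65.6355,   1.3359, -40.3804,  -0.0596,   0.0447,
         0.0002]), 'tool_pos': array([ 0.2492, -0.5998,  0.2216]), 'ee_rot': array([ 2.0055,  0.4018, -2.0064]), 'force': array([ 0.3255, -0.0237,  0.1828]), 'moment': array([-0.0274,  0.0374,  0.0232]), 'grip_width': 0.08719448286287003}
scene [ 0.8824 -0.2873  0.6836] [0.6347 0.2768 0.7948] [[382.2531   0.     280.5635]
 [  0.     382.2531 211.4433]
 [  0.       0.       1.    ]]
cell_mid 0.84 [0.5234 0.2172 0.0371] [335.5172 181.0673]
cell_mid 0.78 [0.388  0.2485 0.0146] [303.3921 152.4333]
cell_mid 0.67 [0.633  0.3229 0.0199] [400.2052 189.0159]
cell_nub 0.93 [0.388  0.2926 0.0138] [315.4289 144.8226]
cell_nub 0.79 [0.4811 0.2002 0.0344] [317.1409 175.7175]
cell_nub 0.7 [0.6805 0.3435 0.0192] [422.5221 196.0471]
turntable 0.84 [ 0.5105  0.0002 -0.001 ] [261.4323 239.5855]
spring_face 0.65 [ 0.5428 -0.0106  0.0537] [2
[... 220 characters left out ...]
  0.     489.699  207.5286]
 [  0.       0.       1.    ]]
cell_mid 0.88 [0.5241 0.2177 0.0356] [203.6472 208.2987]
cell_mid 0.86 [0.6354 0.3225 0.0162] [164.3053 165.1196]
cell_mid 0.72 [0.3946 0.2477 0.0212] [191.685  260.9694]
cell_nub 0.76 [0.4811 0.1997 0.0401] [210.3733 225.655 ]
cell_nub 0.59 [0.683  0.3418 0.0196] [156.8253 146.3211]
cell_nub 0.57 [0.3871 0.2906 0.012 ] [175.2127 263.8564]
turntable 0.88 [ 0.5156 -0.0003 -0.002 ] [291.8652 213.0126]
spring_face 0.69 [ 0.5441 -0.0148  0.0506] [298.0354 199.6348]
tab_top 0.73 [0.467  0.0221 0.0466] [282.8304 231.4183]
tab_top 0.53 [ 0.5037 -0.2391  0.0367] [389.6805 216.728 ]
spare_mid 0.82 [ 0.5032 -0.2408  0.0369] [390.3941 216.8932]
```

View pics/top0.png

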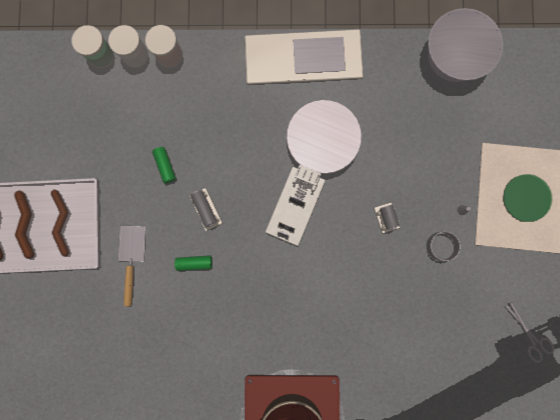

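View pics/scene0.png

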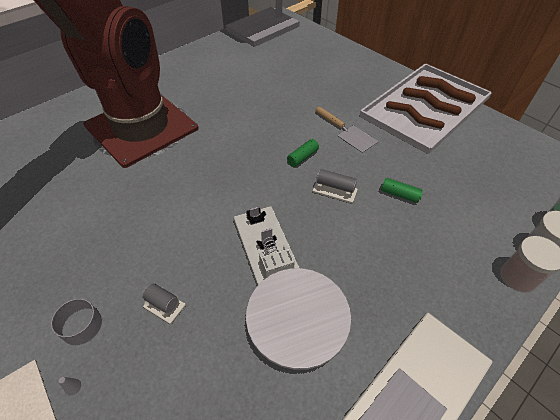

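Run:
```python
from h import *
np.set_printoptions(precision=4,suppress=True)
print(rot(monitor.sense()['ee_rot']).as_matrix())
a=cv2.imread('pics/top0.png'); b=cv2.imread('pics/scene0.png')
c1=cv2.resize(a[175:245,165:245],None,fx=5,fy=5,interpolation=cv2.INTER_CUBIC)
c2=cv2.resize(b[155:225,300:380],None,fx=5,fy=5,interpolation=cv2.INTER_CUBIC)
cv2.imwrite('pics/crop0.png',np.hstack([c1,c2]))
s=viewer.snapshot('top')
h=cv2.HoughCircles(cv2.cvtColor(a,cv2.COLOR_BGR2GRAY)[80:200,260:390],cv2.HOUGH_GRADIENT,1,50,param1=100,param2=20,minRadius=30,maxRadius=42)
print(h); c=h[0,0,:2]+[260,80]; print(onplane(s,c,.052))
```

```text
[[ 0.      0.3837 -0.9235]
 [ 0.     -0.9235 -0.3837]
 [-1.     -0.     -0.    ]]
[[[63.5 56.5 36.9]]]
[ 0.6999 -0.0775  0.052 ]
```

View pics/crop0.png

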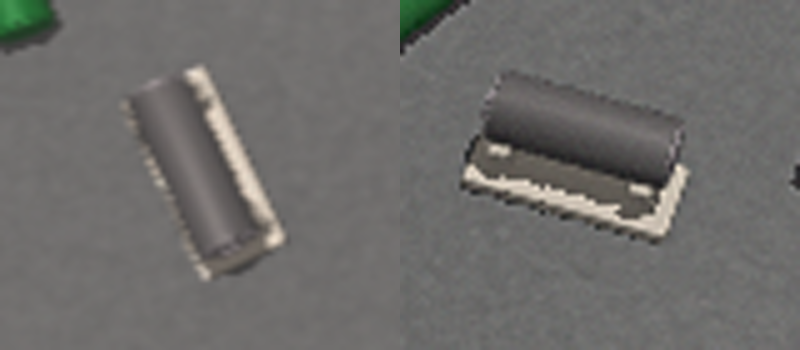

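The long cell is the grey one in its white rest at top (205,209). The green ones at (164,165) and (193,263) are look-alikes, and the short cell at (388,217) is left alone. The crop confirms the long grey cylinder in the V rest, with its axis at about 23°. The tool is already aligned with it (tool −z is the cell's +x).

Call:
move_arm(deltas=[[0,-1,-1,0,0,0,1],[0,-1,-1,0,0,0,1],[0,-1,-1,0,0,0,1],[0,-1,-1,0,0,0,1],[0,-1,-1,0,0,0,1],[0,-1,-1,0,0,0,1],[0,-1,-1,0,0,0,1],[0,-1,-1,0,0,0,1]])

```text
clock: 1.55
tool_pos: [0.3361, -0.39, 0.2228]
ee_rot: [2.005, 0.4, -2.005]
force: [0.7, -0.5, -0.0]
grip_width: 0.0869
```

Call:
move_arm(deltas=[[0,-1,-1,0,0,0,1],[0,-1,-1,0,0,0,1],[0,-1,-1,0,0,0,1],[0,-1,-1,0,0,0,1],[0,-1,-1,0,0,0,1],[0,-1,-1,0,0,0,1],[0,-1,-1,0,0,0,1],[0,-1,-1,0,0,0,1]])

```text
clock: 2.35
tool_pos: [0.4225, -0.1809, 0.2228]
ee_rot: [2.006, 0.4, -2.005]
force: [1.4, -0.2, 0.1]
grip_width: 0.0873
```

Call:
move_arm(deltas=[[0,-1,-1,0,0,0,1],[0,-1,-1,0,0,0,1],[0,-1,-1,0,0,0,1],[0,-1,-1,0,0,0,1],[0,-1,-1,0,0,0,1],[0,-1,-1,0,0,0,1],[0,-1,-1,0,0,0,1],[0,-1,-1,0,0,0,1]])

```text
clock: 3.15
tool_pos: [0.5089, 0.0282, 0.2228]
ee_rot: [2.006, 0.4, -2.005]
force: [0.6, -0.4, 0.2]
grip_width: 0.0871
```

Run:
```python
from h import *
np.set_printoptions(precision=4,suppress=True)
st=monitor.sense();print(st['clock'],st['tool_pos'],st['ee_rot'],st['force'])
T=rot(st['ee_rot'])
s=snap('wrist','w1')
print('tool delta to cell',T.inv().apply(np.array([.524,.2175,.16])-st['tool_pos']))
for q in ['cell_mid','cell_nub','turntable','spring_face','tab_top']:
    for d in finder.spot_point('wrist',q):
        P=w(s,d['location']); print(q,round(d['p'],2),P,pix(s,P))
```

```text
3.15 [0.5089 0.0282 0.2228] [ 2.0059  0.3996 -2.0049] [ 0.5731 -0.3618  0.1886]
tool delta to cell [ 0.0628 -0.169  -0.0865]
cell_mid 0.91 [0.3915 0.2448 0.0172] [ 52.4648 211.6325]
cell_mid 0.85 [0.5208 0.2213 0.0331] [ 96.6164 103.9751]
cell_nub 0.93 [0.4821 0.1959 0.0343] [111.22   152.3484]
cell_nub 0.6 [0.3868 0.2933 0.0169] [  6.7782 198.7106]
turntable 0.68 [ 0.5085 -0.0042  0.0014] [305.8222 196.7626]
spring_face 0.88 [ 0.5389 -0.01    0.0505] [327.7573 181.5989]
tab_top 0.62 [0.463  0.0185 0.0485] [270.5469 239.167 ]
```

View pics/w1.png

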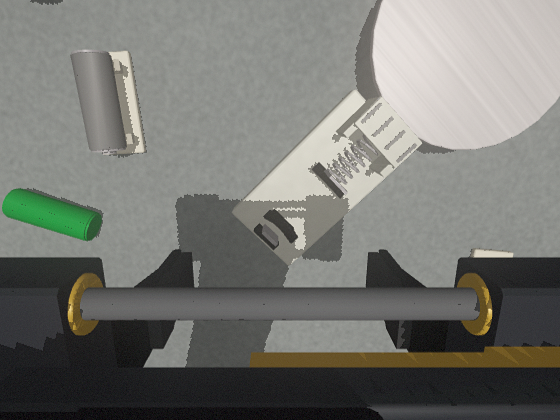

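Seen here: the long cell at (100,100) with its button at (108,152), a green look-alike at (52,212), the cradle with its tab at about (268,236), the spring plate at (327,180), and the disc at upper right. All of them fit the network points. Next I refine the axes by pixel.

Run:
```python
from h import *
np.set_printoptions(precision=4,suppress=True)
s=viewer.snapshot('wrist')
def ang(a,b,z):
    A=onplane(s,a,z);B=onplane(s,b,z);d=B-A;return np.degrees(np.arctan2(d[1],d[0])),A,B,np.linalg.norm(d)
print('cell',ang((107.5,149),(92,54),.037))
print('cell L',ang((90,150),(71,55),.037)); print('cell R',ang((125,148),(113,53),.037))
print('deckL',ang((233,211),(365,90),.02)); print('deckR',ang((292,265),(425,150),.02))
im=s['color'][:,:,::-1].copy()
c1=cv2.resize(im[100:275,225:435],None,fx=3.6,fy=3.2,interpolation=cv2.INTER_CUBIC)
cv2.imwrite('pics/crop1.png',c1)
```

```text
cell (np.float64(24.34230167491801), array([0.4841, 0.1968, 0.037 ]), array([0.5616, 0.2319, 0.037 ]), np.float64(0.08513812358931976))
cell L (np.float64(25.699627720618498), array([0.4766, 0.2123, 0.037 ]), array([0.5535, 0.2493, 0.037 ]), np.float64(0.08535169155667019))
cell R (np.float64(22.979513605993294), array([0.4915, 0.1813, 0.037 ]), array([0.5697, 0.2145, 0.037 ]), np.float64(0.08497283788926635))
deckL (np.float64(-25.022144769586006), array([0.467 , 0.0625, 0.02  ]), array([ 0.6311, -0.0141,  0.02  ]), np.float64(0.1811021348965115))
deckR (np.float64(-24.231180621596927), array([ 0.4335, -0.0204,  0.02  ]), array([ 0.6025, -0.0964,  0.02  ]), np.float64(0.18526573631783447))
```

View pics/crop1.png

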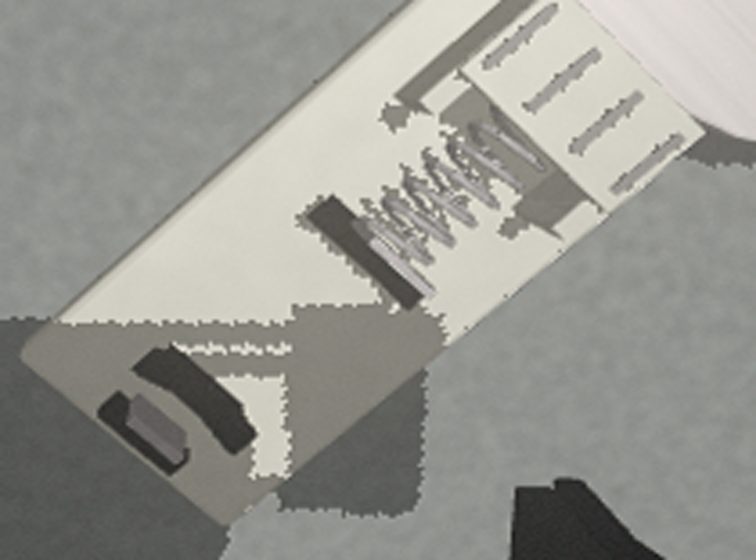

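Call:
move_arm(deltas=[[0.3,-1,-0.55,0,0,0,1],[0.3,-1,-0.55,0,0,0,1],[0.3,-1,-0.55,0,0,0,1],[0.3,-1,-0.55,0,0,0,1],[0.3,-1,-0.55,0,0,0,1],[0.3,-1,-0.55,0,0,0,1],[0.3,-1,-0.55,0,0,0,1],[0.3,-1,-0.55,0,0,0,1]])

```text
clock: 4.3
tool_pos: [0.5287, 0.2083, 0.1744]
ee_rot: [2.006, 0.398, -2.006]
force: [0.3, -0.5, 0.2]
grip_width: 0.0872
```

Call:
move_arm(deltas=[[1,-0.25,0.1,0,0,0,1],[1,-0.22,0,0,0,0,1],[1,0,0,0,0,0,1],[1,0,0,0,0,0,1],[1,0,0,0,0,0,1],[1,0,0,0,0,0,1],[0,0,0,0,0,0,1],[0,0,0,0,0,0,1]])

```text
clock: 5.1
tool_pos: [0.5231, 0.2159, 0.0549]
ee_rot: [2.005, 0.399, -2.006]
force: [0.7, -0.4, -0.7]
grip_width: 0.0872
```

Run:
```python
from h import *
np.set_printoptions(precision=4,suppress=True)
st=monitor.sense();print(st['clock'],st['tool_pos'])
s=snap('wrist','w2')
print(pix(s,st['tool_pos']))
for c in ['wrist','top']:
  s=viewer.snapshot(c)
  for q in ['cell_mid','cell_nub']:
    for d in finder.spot_point(c,q):
        P=w(s,d['location']); print(c,q,round(d['p'],2),P,pix(s,P))
```

```text
5.1 [0.5231 0.2159 0.0549]
[278.8008 268.8351]
wrist cell_mid 0.66 [0.5214 0.2168 0.0361] [276.5542 257.2892]
wrist cell_nub 0.59 [0.4788 0.1993 0.0331] [276.7655 327.1531]
top cell_mid 0.43 [0.6322 0.3241 0.0182] [163.4583 166.2286]
top cell_nub 0.45 [0.6778 0.3431 0.0224] [155.9547 148.1027]
top cell_nub 0.34 [0.3892 0.2921 0.0173] [174.1409 263.081 ]
```

View pics/w2.png

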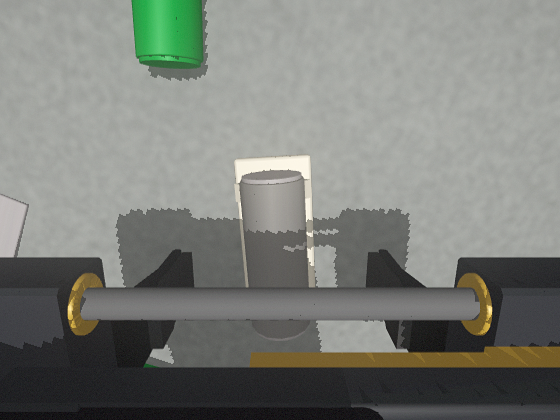

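Call:
move_arm(deltas=[[1,0,0,0,0,0,1],[0.85,0,0,0,0,0,1],[0,0,0,0,0,0,-1],[0,0,0,0,0,0,-1],[0,0,0,0,0,0,-1],[0,0,0,0,0,0,-1],[0,0,0,0,0,0,-1],[0,0,0,0,0,0,-1]], newtons=45)

```text
clock: 6.25
tool_pos: [0.5231, 0.2167, 0.0179]
ee_rot: [2.006, 0.4, -2.005]
force: [0.4, -1.3, 0.4]
grip_width: 0.0471
```

Call:
move_arm(deltas=[[0,0,0,0,0,0,-1],[0,0,0,0,0,0,-1],[0,0,0,0,0,0,-1],[-0.5,0,0,0,0,0,-1],[-1,0,0,0,0,0,-1],[-1,0,0,0,0,0,-1],[-1,0,0,0,0,0,-1],[-1,0,0,0,0,0,-1]])

```text
clock: 7.05
tool_pos: [0.5228, 0.216, 0.1087]
ee_rot: [2.005, 0.399, -2.006]
force: [0.3, 0.5, -1.1]
grip_width: 0.0333
```

Run:
```python
from h import *
np.set_printoptions(precision=4,suppress=True)
st=monitor.sense();print(st['clock'],st['tool_pos'],st['grip_width'],st['force'],st['moment'])
s=snap('wrist','w3')
for q in ['cell_mid','cell_nub']:
    for d in finder.spot_point('wrist',q):
        P=w(s,d['location']); print(q,round(d['p'],2),P,rot(st['ee_rot']).inv().apply(P-st['tool_pos']))
```

```text
7.05 [0.5228 0.216  0.1087] 0.03331577564515154 [ 0.2843  0.4775 -1.0802] [ 0.0007 -0.0088 -0.0008]
cell_mid 0.64 [0.5192 0.217  0.1258] [-0.017  -0.0023  0.003 ]
cell_mid 0.61 [0.6341 0.3214 0.0162] [ 0.0925 -0.0547 -0.1432]
```

View pics/w3.png

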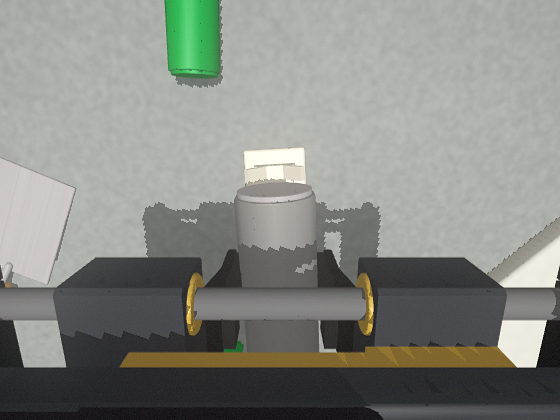

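The cell is held, with its flat end at about (275,190), and the rest below is empty at (275,165). Now the carry to a point behind and above the cradle.

Call:
move_arm(deltas=[[0,0.96,0.86,0,0,0,-1],[0,0.96,0.86,0,0,0,-1],[0,0.96,0.86,0,0,0,-1],[0,0.96,0.86,0,0,0,-1],[0,0.96,0.86,0,0,0,-1],[0,0.96,0.86,0,0,0,-1],[0,0.96,0.86,0,0,0,-1],[0,0.96,0.86,0,0,0,-1]])

```text
clock: 8.0
tool_pos: [0.4535, 0.0206, 0.1065]
ee_rot: [2.004, 0.4, -2.008]
force: [0.1, -1.0, -1.1]
grip_width: 0.0333
```

Call:
move_arm(deltas=[[0,0,0,0.83,0,0,-1],[0,0,0,0.83,0,0,-1],[0,0,0,0.83,0,0,-1],[0,0,0,0.83,0,0,-1],[0,0,0,0.83,0,0,-1],[0,0,0,0.83,0,0,-1],[0,0,0,0.83,0,0,-1],[0,0,0,0.83,0,0,-1]])

```text
clock: 8.8
tool_pos: [0.4539, 0.0216, 0.1064]
ee_rot: [-1.996, 0.413, 1.999]
force: [-0.9, -0.5, -1.6]
grip_width: 0.0329
```

Run:
```python
from h import *
np.set_printoptions(precision=4,suppress=True)
st=monitor.sense();print(st['clock'],st['tool_pos'],st['grip_width'],st['force'])
T=rot(st['ee_rot']);print(T.as_matrix())
s=snap('wrist','w4')
for q in ['cell_mid','cell_nub','turntable','spring_face','tab_top']:
    for d in finder.spot_point('wrist',q):
        P=w(s,d['location']); print(q,round(d['p'],2),P,pix(s,P),T.inv().apply(P-st['tool_pos']))
z=st['tool_pos'][2]+.019
for uv in [(235,190),(315,190),(275,190)]: print(T.inv().apply(onplane(s,uv,z)-st['tool_pos']))
```

```text
8.8 [0.4539 0.0216 0.1064] 0.03285011805493558 [-0.8875 -0.5291 -1.5882]
[[-0.002  -0.3962 -0.9181]
 [-0.0002 -0.9181  0.3962]
 [-1.      0.0009  0.0018]]
cell_mid 0.79 [0.4514 0.0203 0.125 ] [282.5653 290.8208] [-0.0186  0.0022  0.0018]
turntable 0.84 [ 0.5099 -0.0027  0.0014] [278.2301 134.0135] [ 0.1049  0.     -0.0613]
spring_face 0.6 [ 0.5405 -0.0135  0.0471] [274.1855  81.5668] [ 0.0592 -0.0022 -0.0935]
tab_top 0.62 [0.4527 0.0241 0.1257] [273.636  292.2266] [-0.0193 -0.0018  0.0021]
[-0.0191 -0.0175 -0.0444]
[-0.0191  0.0155 -0.0444]
[-0.0191 -0.001  -0.0444]
```

View pics/w4.png

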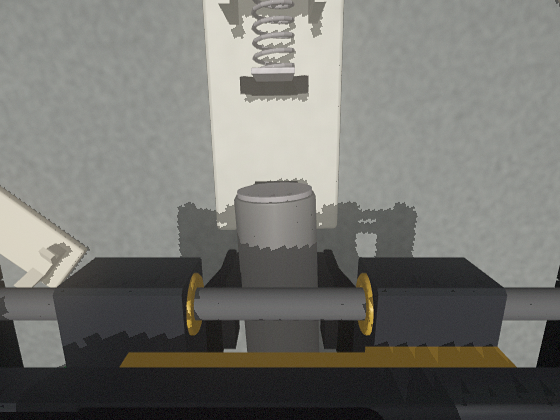

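The deck is straight ahead (edges at columns 204–217 and 338–342), with the plate centre at about (275,86) and the cell's flat-end rim at (275,190). I'll work out the offsets.

Run:
```python
from h import *
np.set_printoptions(precision=4,suppress=True)
st=monitor.sense();T=rot(st['ee_rot']);s=viewer.snapshot('wrist')
f=lambda uv,z:T.inv().apply(onplane(s,uv,z)-st['tool_pos'])
g=cv2.GaussianBlur(cv2.cvtColor(s['color'],cv2.COLOR_RGB2GRAY),(3,3),0).astype(int)
L=[];Rr=[]
for r in range(5,195,10):
    l=190+np.argmax(np.diff(g[r,190:232])); rr=325+np.argmin(np.diff(g[r,325:360]))
    L.append(f((l+.5,r),.02));Rr.append(f((rr+.5,r),.02))
L=np.array(L);Rr=np.array(Rr)
for A in(L,Rr):
    p=np.polyfit(A[:,2],A[:,1],1); print(p, np.std(A[:,1]-np.polyval(p,A[:,2])), A[[0,-1]])
for uv in [(241,77),(308,77),(241,95),(308,95)]: print(uv,f(uv,.08),f(uv,.06),f(uv,.04))
print([g[r,275] for r in range(62,105,2)])
```

```text
[ 0.0074 -0.0446] 0.000193111646182553 [[ 0.0871 -0.0455 -0.1413]
 [ 0.0872 -0.045  -0.0265]]
[0.0036 0.0428] 0.0002284079316172686 [[ 0.0871  0.0419 -0.1412]
 [ 0.0872  0.0425 -0.0264]]
(241, 77) [ 0.0271 -0.0184 -0.0927] [ 0.0471 -0.0204 -0.0948] [ 0.0671 -0.0224 -0.0968]
(308, 77) [ 0.0271  0.0153 -0.0927] [ 0.0471  0.0168 -0.0947] [ 0.0671  0.0183 -0.0968]
(241, 95) [ 0.0271 -0.0186 -0.0842] [ 0.0471 -0.0207 -0.0853] [ 0.0671 -0.0227 -0.0865]
(308, 95) [ 0.0272  0.0154 -0.0841] [ 0.0472  0.017  -0.0853] [ 0.0672  0.0186 -0.0864]
[np.int64(155), np.int64(133), np.int64(170), np.int64(178), np.int64(206), np.int64(204), np.int64(160), np.int64(107), np.int64(110), np.int64(110), np.int64(97), np.int64(88), np.int64(89), np.int64(90), np.int64(90), np.int64(90), np.int64(90), np.int64(117), np.int64(153), np.int64(206), np.int64(213), np.int64(213)]
```

Call:
move_arm(deltas=[[0,0,-1,0,0,0,-1],[0,0,-1,0,0,0,-1],[1,0,0,0,0,0,-1],[1,0,0,0,0,0,-1],[0.8,0,0,0,0,0,-1],[0,0,0,0,0,0,-1],[0,0,0,0,0,0,-1],[0,0,0,0,0,0,-1]], newtons=50)

```text
clock: 9.95
tool_pos: [0.4923, 0.0064, 0.0525]
ee_rot: [-2.001, 0.408, 1.999]
force: [0.0, 0.8, -2.2]
grip_width: 0.0327
```

Run:
```python
from h import *
np.set_printoptions(precision=4,suppress=True)
st=monitor.sense();print(st['clock'],st['tool_pos'],st['grip_width'],st['force'])
T=rot(st['ee_rot'])
a=snap('wrist')['color'][:,:,::-1]
for q in ['cell_mid','turntable','spring_face','tab_top']:
    for d in finder.spot_point('wrist',q):
        s=viewer.snapshot('wrist') if 0 else None
s=viewer.snapshot('wrist')
for q in ['cell_mid','turntable','spring_face','tab_top']:
    for d in finder.spot_point('wrist',q):
        P=w(s,d['location']); print(q,round(d['p'],2),T.inv().apply(P-st['tool_pos']))
b=snap('scene')['color'][:,:,::-1]
cv2.imwrite('pics/c5.png',np.hstack([a[0:300,130:430],cv2.resize(b[180:290,190:350],None,fx=2.9,fy=2.73)[:300]]))
```

```text
9.95 [0.4923 0.0064 0.0525] 0.0327357372525962 [ 0.0314  0.7722 -2.197 ]
cell_mid 0.66 [-0.0174  0.0005  0.0009]
spring_face 0.94 [ 0.0052 -0.0034 -0.0499]
```

View pics/c5.png

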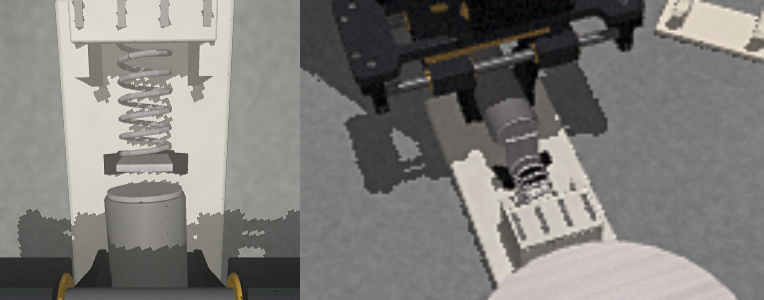

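Cell (column 275) is centred on the plate (column 276), with a gap of about 7 mm. Pushing now, checking the force.

Call:
move_arm(deltas=[[0,0,-0.2,0,0,0,-1],[0,0,-0.2,0,0,0,-1],[0,0,-0.2,0,0,0,-1],[0,0,-0.2,0,0,0,-1],[0,0,-0.2,0,0,0,-1],[0,0,-0.2,0,0,0,-1],[0,0,0,0,0,0,-1],[0,0,0,0,0,0,-1]])

```text
clock: 11.3
tool_pos: [0.5121, -0.0023, 0.0509]
ee_rot: [-1.996, 0.408, 2.004]
force: [-7.3, 3.1, 1.4]
grip_width: 0.0329
```

Call:
move_arm(deltas=[[0,0,0,0,0,0,-1],[0,0,0,0,0,0,-1],[0,0,0,0,0,0,-1],[0,0,0,0,0,0,-1],[0,0,0,0,0,0,-1],[0,0,0,0,0,0,-1],[0,0,0,0,0,0,-1],[0,0,0,0,0,0,-1]])

```text
clock: 12.1
tool_pos: [0.512, -0.0023, 0.0509]
ee_rot: [-1.996, 0.408, 2.004]
force: [-7.8, 3.3, 1.2]
grip_width: 0.0327
```

Call:
move_arm(deltas=[[0,0,-0.15,0,0,0,-1],[0.2,0,0,0,0,0,-1],[0.2,0,0,0,0,0,-1],[0.2,0,0,0,0,0,-1],[0.2,0,0,0,0,0,-1],[0,0,0,0,0,0,-1],[0,0,0,0,0,0,-1],[0,0,0,0,0,0,-1]])

```text
clock: 12.9
tool_pos: [0.5142, -0.0034, 0.0345]
ee_rot: [-1.995, 0.408, 2.005]
force: [-8.1, 4.2, -0.6]
grip_width: 0.0331
```

Run:
```python
from h import *
np.set_printoptions(precision=4,suppress=True)
st=monitor.sense();print(st['clock'],st['tool_pos'],st['grip_width'],st['force'],st['moment'])
print(rot(st['ee_rot']).as_matrix())
a=snap('wrist')['color'][:,:,::-1]
b=snap('scene')['color'][:,:,::-1]
cv2.imwrite('pics/c6.png',np.hstack([a[0:300,130:430],cv2.resize(b[180:290,190:350],None,fx=2.9,fy=2.73)[:300]]))
```

```text
12.9 [ 0.5142 -0.0034  0.0345] 0.033108783972167634 [-8.1024  4.2076 -0.5892] [ 0.913   1.7428 -0.0651]
[[-0.0049 -0.3916 -0.9201]
 [ 0.0009 -0.9201  0.3916]
 [-1.      0.0011  0.0049]]
```

View pics/c6.png

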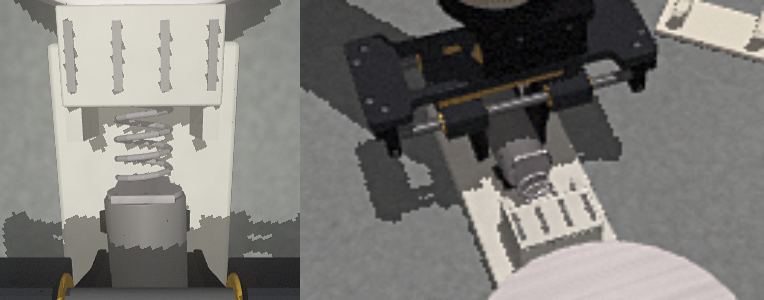

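The plate is pressed back by the cell and the vertical force is about zero below tab height. Lowering the rest of the way.

Call:
move_arm(deltas=[[0.15,0,0,0,0,0,-1],[0.1,0,0,0,0,0,-1],[0,0,0,0,0,0,-1],[0,0,0,0,0,0,-1],[0,0,0,0,0,0,-1],[0,0,0,0,0,0,-1],[0,0,0,0,0,0,-1],[0,0,0,0,0,0,-1]])

```text
clock: 13.8
tool_pos: [0.5155, -0.0027, 0.0305]
ee_rot: [-1.997, 0.407, 2.002]
force: [-6.6, 6.2, 5.5]
grip_width: 0.0328
```

Call:
move_arm(deltas=[[0,-0.05,0.1,0,0,0,-1],[0,0,0.1,0,0,0,-1],[0,0,0.1,0,0,0,-1],[0,0,0.1,0,0,0,-1],[0,0,0.05,0,0,0,-1],[0,0,0,0,0,0,-1],[0,0,0,0,0,0,-1],[0,0,0,0,0,0,-1]])

```text
clock: 14.6
tool_pos: [0.5086, 0.0004, 0.0307]
ee_rot: [-2.0, 0.408, 2.0]
force: [-3.3, 4.0, 4.3]
grip_width: 0.0333
```

Call:
move_arm(deltas=[[0,0,0,0,0,0,0.4],[0,0,0,0,0,0,0.4],[0,0,0,0,0,0,0.4],[0,0,0,0,0,0,0.4],[0,0,0,0,0,0,0.4],[0,0,0,0,0,0,0.4],[0,0,0,0,0,0,0.4],[0,0,0,0,0,0,0.4]])

```text
clock: 15.4
tool_pos: [0.5085, 0.0002, 0.0306]
ee_rot: [-2.0, 0.408, 2.0]
force: [-0.4, -0.6, -0.2]
grip_width: 0.0611
```

Call:
move_arm(deltas=[[-0.3,0,0,0,0,0,0.4],[-0.5,0,0,0,0,0,0.4],[-1,0,0,0,0,0,0.4],[-1,0,0,0,0,0,0.4],[-1,0,0,0,0,0,0.4],[-1,0,0,0,0,0,0.4],[-1,0,0,0,0,0,0.4],[-1,0,0,0,0,0,0.4]])

```text
clock: 16.2
tool_pos: [0.5086, 0.0003, 0.1684]
ee_rot: [-2.001, 0.408, 1.999]
force: [-0.8, -0.1, -0.2]
grip_width: 0.0612
```

Call:
move_arm(deltas=[[-0.5,0,1,0,0,0,0.4],[0,0,1,0,0,0,0.4],[0,0,1,0,0,0,0.4],[0,0,0.5,0,0,0,0.4],[0,0,0,0,0,0,0.4],[0,0,0,0,0,0,0.4],[0,0,0,0,0,0,0.4],[0,0,0,0,0,0,0.4]])

```text
clock: 17.0
tool_pos: [0.4446, 0.0274, 0.1765]
ee_rot: [-1.999, 0.408, 2.0]
force: [-0.4, 0.2, 0.7]
grip_width: 0.0607
```

Run:
```python
from h import *
np.set_printoptions(precision=4,suppress=True)
st=monitor.sense();print(st['clock'],st['tool_pos'],st['grip_width'],st['force'])
a=snap('wrist')['color'][:,:,::-1]; b=snap('scene')['color'][:,:,::-1]
for c in ['wrist','scene']:
  s=viewer.snapshot(c)
  for q in ['cell_mid','cell_nub','turntable','spring_face','tab_top','spare_mid']:
    for d in finder.spot_point(c,q):
        P=w(s,d['location']); print(c,q,round(d['p'],2),P)
cv2.imwrite('pics/c7.png',np.hstack([a[0:300,80:480],cv2.resize(b[180:290,190:350],None,fx=2.5,fy=2.73)[:300]]))
```

```text
17.0 [0.4446 0.0274 0.1765] 0.0607047706919719 [-0.3911  0.1848  0.6503]
wrist cell_mid 0.79 [ 0.5062 -0.0028  0.0468]
wrist cell_nub 0.85 [0.4652 0.0169 0.0496]
wrist cell_nub 0.35 [0.5058 0.0036 0.0481]
wrist spring_face 0.98 [ 0.5462 -0.0139  0.0469]
wrist tab_top 0.67 [0.4649 0.0156 0.0475]
scene cell_mid 0.72 [0.3858 0.2463 0.0131]
scene cell_mid 0.65 [0.5065 0.0009 0.0486]
scene cell_mid 0.6 [0.6331 0.322  0.0161]
scene cell_nub 0.89 [0.4624 0.0216 0.0498]
scene cell_nub 0.84 [0.388  0.2938 0.0139]
scene cell_nub 0.64 [0.6793 0.3444 0.0195]
scene turntable 0.8 [ 0.5088 -0.0001 -0.0028]
scene turntable 0.43 [0.5057 0.002  0.0496]
scene spring_face 0.63 [ 0.5465 -0.0142  0.0536]
scene tab_top 0.98 [0.4658 0.0205 0.045 ]
scene spare_mid 0.8 [ 0.5037 -0.2354  0.0393]
scene spare_mid 0.65 [0.4632 0.0205 0.049 ]
```

View pics/c7.png

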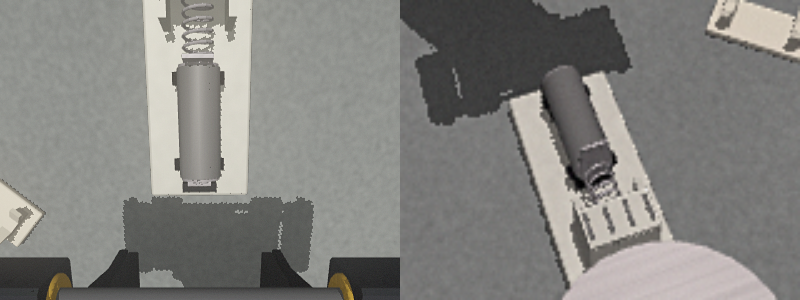

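The cell lies in both saddles with its button on the tab at (200,183), the plate is against its flat end at (198,62), and the gripper is well clear. The network heights of 47–50 mm agree with home.

```bash
python3 -c "
from bench import hand_in; print(hand_in())"
```

```text
the job is handed in; nothing more can be done
None
```

I put the long grey cell into the cradle, let it go and handed the job in at about 17 s of robot time. I gripped it at its middle and pushed its flat end against the spring plate by about 14–17 mm, judging by an 8.5 N reading. I then lowered it past the tab, eased it back towards the tab and opened the gripper.

- **Cell position:** in the last pictures the cell lies in both saddles, with its button on the tab and the plate against its flat end. The network put the button at (0.465, 0.017, 0.050) m and the tab at (0.465, 0.016, 0.048) m. That leaves 1–3 mm between them, depending on the camera, which is within what the networks can resolve.
- **Robot:** it was clear of everything, about 0.18 m up, with the force reading near zero.
- **Short cell:** it was still at about (0.504, -0.235) m, within measuring error of where it started. I never went near the green look-alikes after the first approach.
- **Disagreements:** while lowering I felt about 3 N sideways, so I shifted 1 mm to correct it. The last network run also gave some stray low-confidence hits, such as one for the short cell on the long cell's button, which the pictures did not support.

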